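# Find the thread hand of a jig lock, loosen it and draw the contact head back

### The arm

A 6-joint arm with a two-finger parallel gripper is mounted at the origin on the work surface. World frame = base frame: x ahead of the robot, y to its left, z up, the work surface at z = 0. Lengths are in mm, angles in rad, forces in N, time in s.
With the tool pointing down it reaches from about 350 to 775 mm from the base axis. Payload 7.3 kg.
Tool frame: the origin (TCP) lies at the very end of the fingers, on their centre line; the grasp point (between the pads) lies 19 mm behind it; z points along the fingers, y is the line along which they close (so a half turn about z gives the same grasp; the last joint's range is limited). The gripper opens to 92 mm and grips with 3 to 60 N. Pads are 19 mm wide; open, the fingers measure 130 mm over their backs; the gripper's body (75 mm by 190 mm) begins 47 mm behind the grasp point.
Start: joints at [1.109, 0.342, 1.524, -0, 1.275, -0.146], TCP at [163.038, 499.062, 226.741] pointing down, gripper open.
Joint ranges: [-2.53, 2.53], [-0.77, 2.02], [0.04, 2.7], [-1, 4.14], [0.28, 2.66], [-3.11, 3.11]. Speed limits (rad/s): [2.57, 2.57, 3.14, 3.14, 3.14, 3.14].

### API

Orientations are given as [roll, pitch, yaw] about the fixed x, y, z axes, in that order (R = Rz(yaw) Ry(pitch) Rx(roll)).
In Python, from plant import get_obs, vision, workorder gives the robot as it stands.
- The arm moves only by the shell command python3 -m pendant 'ROWS' [OPENING]. ROWS is a JSON object of lists of equal length, an entry for each row: "dp": the shift along the tool's x, y, z in m, a list of three; "rotation": the turn, a rotation vector about the tool's x, y, z in rad, a list of three. A call has 1 to 8 rows; each row is the pose to reach, as a shift and turn from the pose commanded when the call began, along the tool's axes at that moment; what a row does not reach only later rows make up. A row lasts 1/8 s, in which the tool goes at most 62.5 mm and 10.7 degrees, less where a joint would pass 70% of its speed; a pose out of reach is approached as far as the arm can. A call with a gripper value outside its range is refused whole. OPENING is the finger opening in m, from 0 to 0.0918, set as the call begins (- or left out, the last holds). The fingers move at their own pace and stop on an object; the grip force is fixed at half the most. Time passes only in rows, so rows that repeat a pose let the fingers close. It gives the time, the measured TCP pose, the force, the opening and the grip force at its end, in the units of the state.
- get_obs(): the state, without advancing time (a new reading comes with each control period).
- vision.capture(name): name is "side" or "top"; returns a dict with "pixels" (480x640x3 uint8, red, green, blue), "vfov" (degrees; the focal length in pixels is half the picture's height over the tangent of half this angle, whatever the lens; pixels are square), "cx", "cy" (the principal point, pixels), "pose" (4x4, takes a point from camera to world coordinates). Camera axes: x right, y up, looking along -z (the intrinsics and any distortion apply to the point x, -y, -z); pixel columns grow to the right and rows downward; lengths in mm; the calibration is good to about 2 mm. A picture is of the moment at which its call begins. There is no depth.
- workorder.close_job(): hands the job in; it is judged then, once.
The state is a dict: "time": time; "joint_positions": joint angles; "dq": joint speeds; "tau": joint torques, N m; "tool_pos": TCP position; "tcp_rot": TCP orientation; "contact_force": force on the tool from outside, world axes, zero at the start; "moment": the same for the moment, N m; "grip_width": finger opening in mm; "finger_force": force on a finger pad.
Only numpy, scipy, OpenCV 4.12 (cv2) and the standard library are available. Lean on these libraries where they do the work, as an engineer would, in place of code of your own. Each camera call takes 0.05 s, during which the arm holds its last target. There are 200 camera calls.

### The job

The charger in the test jig has finished its test. Loosen the black lock knob on top of the jig's contact head by about a third of a turn (nobody remembers whether its screw has a right-hand or a left-hand thread, so feel gently which way it comes loose and never force it tighter), then slide the head back away from the charger until it meets its stop, and let go. Leave the knob loose, the charger in its nest, and the other things on the bench where they lie.

Things in the scene. Friction and masses are not known exactly. Their poses are not given: they have to be found in the camera images.
- jig: Charger test jig, fixed: aluminium plate 300 x 130 x 15 mm. Origin: centre of its underside, on the bench; z up, x along the plate: the charger's nest is at the -x end, the contact head slides on rails towards +x up to a steel stop block (16 x 90 mm, top 37 mm over the bench, centred at jig x = 126 mm).
- head (a joint): Place of the contact head along jig x, m: 0 = forward at the charger (start, locked), 0.060 = fully back at its stop. Grey block 90 x 90 mm, 20 to 62 mm over the bench, centred at jig x = 10 mm + this value, y = 0. Locked it has 2 mm of play, then gives 1 mm per 5 N; free it slides with about 3 N of friction and stays where left. Moved by its knob, or pushed.
- knob_grip (a point): On the vertical axis of the black lock knob, 88 mm over the bench (grip height), mid-head. Knob: upright bar 56 mm long, 14 mm wide, 24 mm high (74 to 98 mm over the bench), centred on a 32 mm round hub. x axis along the bar, y across its 14 mm width, z up; turns with the knob, travels with the head. The knob does not rise as it turns.
- knob (a joint): Knob angle, rad, + = anticlockwise from above; 0 = tight as found, ends at +-2.4. Thread left- or right-hand, differs from run to run, cannot be seen. Loosening way: an even friction of about 0.15 N m. Tightening way: after about 0.03 rad the torque climbs above that by 1.8 N m per rad (a spring washer winds up). The head is free once the knob is 1.6 rad or more off tight.
- windup (a joint): How far the spring washer under the lock screw is wound up by tightening, rad, either sign (that of the turning); 0 = as found. 0.25 rad (0.45 N m over the friction, about 0.6 N m at the knob) is over-tightened and spoils the screw.
- nest (a point): Centre of the nest's floor on the jig, 15 mm over the bench; axes as the jig's. Nest walls are 8 mm high.
- module: The charger under test: black block 70 x 34 x 20 mm lying loose in the nest, its ports to the jig's +x. Origin: centre of its underside, x along it.
- hub: Bystander: aluminium port hub 85 x 34 x 18 mm lying beside the jig, on its +y side. Origin: centre of its underside.
- driver: Bystander: screwdriver with a black handle, 160 mm long, 26 mm thick, lying beside the jig on its -y side. Origin: under its middle, x along it.
- tape: Bystander: roll of tape lying flat, 96 mm across, 24 mm high. Origin: centre of its underside.
- car_plug: Bystander: black plug with a steel nose, 73 mm long, 22 mm thick, lying. Origin: under its middle.
- spare_charger: Bystander: a black charger 70 x 34 x 20 mm like the one in the jig, lying on the bench. Origin: centre of its underside.
- tweezer_box: Bystander: white flat case 110 x 50 x 22 mm. Origin: centre of its underside.
Not all that is in view belongs to the job. Leave any pink or yellow look-alike of the module alone.

How it is judged (in metres and radians):
On the way, in this order (a step that is already met when the one before it is completed fails the run):
1. the lock knob has been turned loose by at least 1.65 rad, the head still forward ((value of joint knob above 1.65 rad or value of joint knob below -1.65 rad) and value of joint head below 0.03 m), for 0.2 s.
2. the head has been slid back to its stop (at least 55 of 60 mm) (value of joint head above 0.055 m), for 0.2 s.
At the end, for the whole second after the job is handed in: The head stands at least 55 mm (of 60) back from where it was, at rest; the knob is still at least 1.5 rad loose; the charger lies in its nest, within 8 mm of its centre (value of joint head above 0.055 m and linear speed of module below 0.01 m/s and velocity of joint head between -0.01 and 0.01 m/s and (value of joint knob above 1.5 rad or value of joint knob below -1.5 rad) and horizontal distance between module and nest below 0.008 m and height (world z) of module below 0.02 m); the robot touches nothing.
It fails at once if the lock screw is over-tightened: washer wound up by more than 0.25 rad (value of joint windup above 0.25 rad or value of joint windup below -0.25 rad).
It fails at once if the charger leaves its nest (moved over 15 mm) (distance of module from where it was at the start of the episode above 0.015 m).
It fails at once if a bystander is shifted by more than 20 mm (distance of any of hub, driver, tape, car_plug, spare_charger, tweezer_box from where it was at the start of the episode above 0.02 m).
It also fails if it takes over 64 s, if anything falls off the work surface, if the arm or the gripper's body presses on something with over 40 N, if the wrist force passes 120 N, or if a joint passes its speed limit or range.

## Working session

There is one attempt and no reset: what is moved stays moved. The work goes in short steps, Python scripts to look and compute and a shell command to move; the robot and the scene stay as the last step left them, time stands still between calls to the robot, and variables do not carry over. Pictures are saved under pics/ and viewed, at most 10 in all, crops included, and the job is handed in when it is done.

```bash
ls; mkdir -p pics
python3 - <<'E'
from plant import get_obs, vision
import cv2,numpy as np,pickle
print(get_obs())
for n in("side","top"):
    c=vision.capture(n); pickle.dump(c,open(f"pics/{n}0.pkl","wb"))
    cv2.imwrite(f"pics/{n}0.png",c["pixels"][...,::-1]); print(n,{k:v for k,v in c.items() if k!="pixels"})
E
```

```text
pics
{'time': 0.0, 'joint_positions': array([ 1.10900479e+00,  3.42737463e-01,  1.52499318e+00,  3.62358242e-05,
        1.27537288e+00, -1.46023080e-01]), 'dq': array([-0.00147646,  0.00046769,  0.00061083, -0.00079314,  0.00073586,
       -0.00190338]), 'tau': array([-7.42111320e-05, -4.31220067e+01, -2.44230366e+01,  7.18578673e-02,
        5.58520469e-02, -1.14276377e-04]), 'tool_pos': array([162.84283253, 498.69970952, 226.04561961]), 'tcp_rot': array([-3.14010291e+00, -2.54119676e-04,  2.82581344e+00]), 'contact_force': array([-0.45271379, -0.15419519,  0.0754711 ]), 'moment': array([-0.03278921,  0.00208038,  0.06870405]), 'finger_force': 0.0, 'grip_width': 91.71661685523502}
side {'vfov': 55.624553445862524, 'cx': 316.98675058483076, 'cy': 242.75078116125533, 'pose': array([[ 9.99547252e-01,  1.70039222e-02, -2.48225361e-02,
         4.75731309e+02],
       [-2.98948830e-02,  6.54592971e-01, -7.55390189e-01,
        -8.12495350e+02],
       [ 3.40406164e-03,  7.55790254e-01,  6.54804936e-01,
         7.04517342e+02],
       [ 0.00000000e+00,  0.00000000e+00,  0.00000000e+00,
         1.00000000e+00]])}
top {'vfov': 49.37609266789102, 'cx': 319.78388852420335, 'cy': 241.64255071441346, 'pose': array([[-1.68307206e-01,  9.61580110e-01, -2.16878712e-01,
         2.31854056e+02],
       [-9.85710113e-01, -1.65729461e-01,  3.01549282e-02,
         4.07848385e+01],
       [-6.94681275e-03,  2.18854831e-01,  9.75732701e-01,
         1.07577605e+03],
       [ 0.00000000e+00,  0.00000000e+00,  0.00000000e+00,
         1.00000000e+00]])}
```

View pics/top0.png

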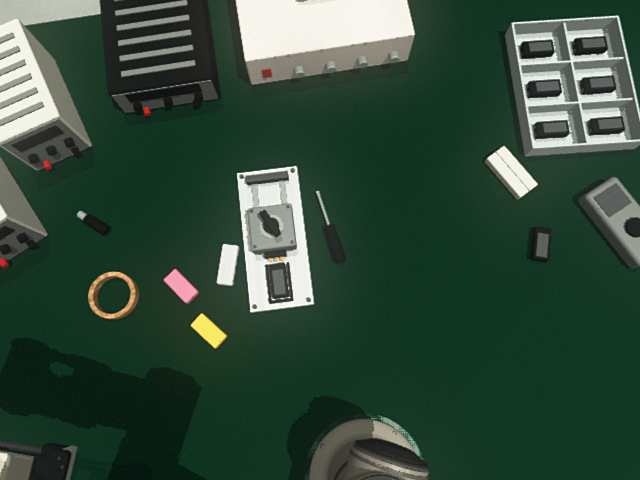

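View pics/side0.png

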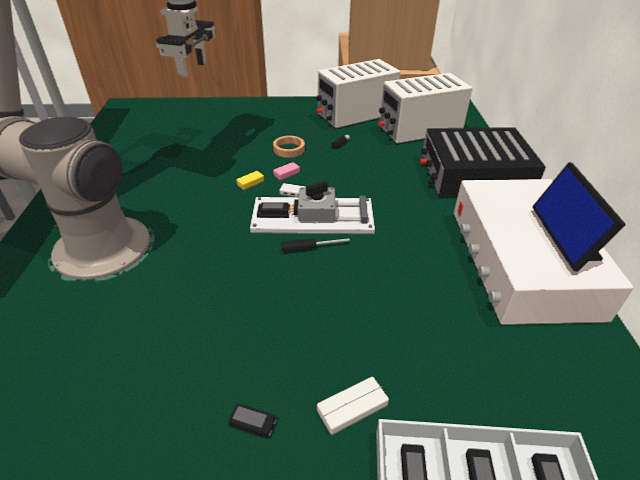

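Top view: the jig's white plate spans (237–313, 167–311), the head is at (271,228), the black knob bar runs from about (259,211) to (279,234), and the charger is at (279,282). The hub is at (228,265) and the driver at (331,228). The side view agrees, with the knob at (317,188).

```bash
cat > h.py <<'E'
import numpy as np,cv2,pickle
def ray(c,uv):
    uv=np.atleast_2d(uv).astype(float); f=240/np.tan(np.radians(c["vfov"]/2)); P=np.array(c["pose"])
    d=np.c_[(uv[:,0]-c["cx"])/f,-(uv[:,1]-c["cy"])/f,-np.ones(len(uv))]@P[:3,:3].T
    return P[:3,3],d
def plane(c,uv,z):
    o,d=ray(c,uv); return o+d*((z-o[2])/d[:,2])[:,None]
def tri(c1,u1,c2,u2):
    (o1,d1),(o2,d2)=ray(c1,u1),ray(c2,u2); d1,d2=d1[0],d2[0]
    A=np.c_[d1,-d2]; t=np.linalg.lstsq(A,o2-o1,rcond=None)[0]; a,b=o1+t[0]*d1,o2+t[1]*d2
    return (a+b)/2,np.linalg.norm(a-b)
def pca(p):
    m=p.mean(0); w,v=np.linalg.eigh(np.cov((p-m).T)); return m,np.degrees(np.arctan2(v[1,1],v[0,1]))
E
python3 - <<'E'
from h import *
t,s=[pickle.load(open(f"pics/{n}0.pkl","rb")) for n in("top","side")]
def biggest(m,box):
    k=np.zeros_like(m); x0,y0,x1,y1=box; k[y0:y1,x0:x1]=m[y0:y1,x0:x1]
    n,l,st,ce=cv2.connectedComponentsWithStats(k.astype(np.uint8)); i=1+np.argmax(st[1:,4]); return (l==i),st[i],ce[i]
p=t["pixels"].astype(int)
green=(p[...,1]-p[...,0]>15)&(p[...,0]<60)
m,st,ce=biggest((~green)&(p.min(2)>60),(236,160,316,316))
cnt=max(cv2.findContours(m.astype(np.uint8),0,1)[0],key=cv2.contourArea)
q=cv2.boxPoints(cv2.minAreaRect(cv2.convexHull(cnt))); w=plane(t,q,15)
print("plate",st,w.round(1).tolist(),[np.linalg.norm(w[i]-w[i-1]).round(1) for i in range(4)],w.mean(0))
m,st,ce=biggest(p.max(2)<60,(248,205,295,250)); v,u=np.nonzero(m); w=plane(t,np.c_[u,v],98)[:,:2]
print("knob top",st,ce,pca(w), cv2.minAreaRect(w.astype(np.float32)))
ps=s["pixels"].astype(int)
m2,st2,ce2=biggest(ps.max(2)<60,(300,178,338,200)); print("knob side",st2,ce2,tri(t,ce,s,ce2))
a=cv2.resize(t["pixels"][160:320,215:355],None,fx=4,fy=4,interpolation=2)[:600]
b=cv2.resize(s["pixels"][170:262,240:390],None,fx=4,fy=4,interpolation=2)
cv2.imwrite("pics/a.png",a[...,::-1]);
cv2.imwrite("pics/b.png",b[...,::-1])
E
```

```text
plate [ 236  165   79  148 8127] [[649.7, 167.5, 15.0], [643.3, 26.7, 15.0], [339.8, 41.0, 15.0], [346.5, 173.5, 15.0]] [np.float64(303.3), np.float64(140.9), np.float64(303.9), np.float64(132.7)] [494.80459247 102.14755457  15.        ]
knob top [260 211  20  26 253] [269.55731225 223.73517787] (array([500.75254806, 100.40875257]), np.float64(-156.04930350589953)) ((501.4827575683594, 99.39733123779297), (55.47237014770508, 27.300487518310547), 7.042071342468262)
knob side [306 181  22  19 290] [316.55862069 189.81724138] (array([504.63973464, 101.2964788 ,  81.79454069]), np.float64(1.0398139211597546))
```

View pics/a.png

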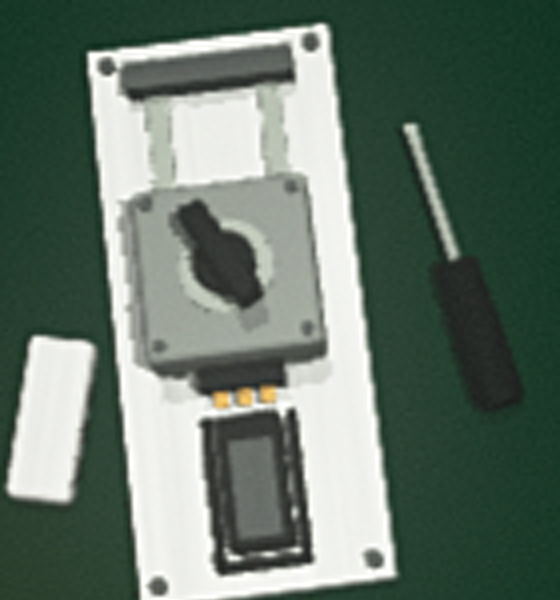

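View pics/b.png

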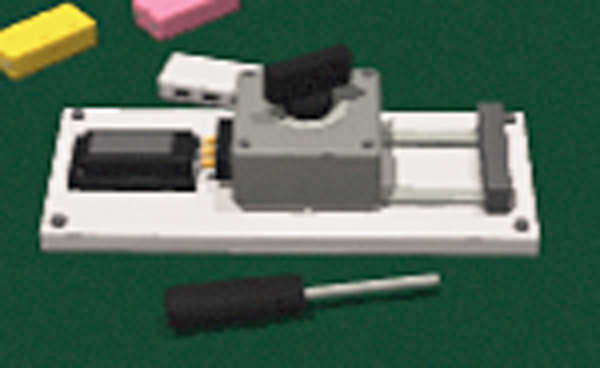

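Crops: the only black lock knob sits on the grey head. In the top crop its bar runs from (190,207) to (248,297), turned relative to the head, and its centre is around (222,252). The charger is in its nest at (258,490). The driver handle (480,335) and hub (50,420) are outside. I'll measure the bar ends and plate corners.

Run:
```python
from h import *
t,s=[pickle.load(open(f"pics/{n}0.pkl","rb")) for n in("top","side")]
f=lambda a,o:(np.array(a)+.5)/4-.5+o
T=lambda a,z:plane(t,f(a,[215,160]),z)[:,:2].round(1)
S=lambda a,z:plane(s,f(a,[240,170]),z)[:,:2].round(1)
c=T([[88,53],[328,25],[396,576],[141,602]],15);print("plate",c.tolist(),c.mean(0),np.linalg.norm(c-np.roll(c,1,0),axis=1))
print("plate ang",np.degrees(np.arctan2(*(c[0]+c[1]-c[2]-c[3])[::-1])))
h=T([[131,190],[305,175],[325,357],[147,365]],62);print("head",h.tolist(),h.mean(0))
b=T([[173,213],[205,201],[264,290],[238,305]],98);print("bar",b.tolist(),b.mean(0),np.degrees(np.arctan2(*(b[0]+b[1]-b[2]-b[3])[::-1])))
b=S([[265,66],[347,45],[351,57],[267,83]],98);print("side bar",b.tolist(),b.mean(0))
h=S([[238,70],[380,70],[382,153],[235,153]],62);print("side head",h.tolist(),h.mean(0))
```

```text
plate [[647.2, 158.6], [640.9, 29.0], [342.7, 42.0], [351.6, 171.4]] [495.6  100.25] [295.87700147 129.75303465 298.48323236 129.70570535]
plate ang -2.48787799860414
head [[552.6, 141.7], [545.4, 53.8], [450.7, 58.7], [461.7, 146.4]] [502.6  100.15]
bar [[526.2, 119.6], [529.5, 103.4], [480.6, 81.8], [475.3, 95.3]] [502.9   100.025] 24.69863938274562
side bar [[478.5, 93.3], [528.2, 114.7], [530.0, 101.7], [479.4, 75.5]] [504.025  96.3  ]
side head [[461.6, 143.1], [550.8, 140.8], [546.8, 53.6], [459.8, 55.8]] [504.75   98.325]
```

Knob axis is about (504, 99.5), averaged from both views. It matches plate centre + 10 mm along jig x (505.6, 99.8), and the jig yaw is −2.5°. The bar lies at about 25° in world, so I want tool yaw 205°, which is −0.752 rad about tool z. First I'll traverse at height with the fingers half open.

```bash
python3 -m pendant '{"dp":[[-0.05,-0.0305,0],[-0.1,-0.061,0],[-0.15,-0.0915,0],[-0.2,-0.122,0],[-0.25,-0.1525,0],[-0.3,-0.183,0],[-0.35,-0.2135,0],[-0.40,-0.244,0]],"rotation":[[0,0,-0.1],[0,0,-0.2],[0,0,-0.3],[0,0,-0.4],[0,0,-0.5],[0,0,-0.6],[0,0,-0.7],[0,0,-0.752]]}' 0.05
cat >> h.py <<'E'
def need(x,y,z,yawdeg):
    from plant import get_obs
    from scipy.spatial.transform import Rotation as R
    o=get_obs(); r=R.from_euler("xyz",o["tcp_rot"]); g=R.from_euler("xyz",[np.pi,0,np.radians(yawdeg)])
    print("t",o["time"],"pos",o["tool_pos"].round(1),"rot",o["tcp_rot"].round(3),"dp",(r.inv().apply(np.array([x,y,z])-o["tool_pos"])/1e3).round(4),"rv",(r.inv()*g).as_rotvec().round(3),"q6",o["joint_positions"][5].round(3),"F",o["contact_force"].round(2),"M",o["moment"].round(3),o["grip_width"].round(1),o["finger_force"])
E
python3 -c "from h import *;need(504,99.5,130,205)"
```

```text
time: 1.1
tool_pos: [468.4, 141.2, 226.6]
tcp_rot: [3.141, -0.0, -2.703]
contact_force: [-0.1, 0.7, -0.1]
grip_width: 50.2
finger_force: 0.0Traceback (most recent call last):
  File "<string>", line 1, in <module>
    from h import *;need(504,99.5,130,205)
                    ~~~~^^^^^^^^^^^^^^^^^^
  File "h.py", line 18, in need
    print("t",o["time"],"pos",o["tool_pos"].round(1),"rot",o["tcp_rot"].round(3),"dp",(r.inv().apply(np.array([x,y,z])-o["tool_pos"])/1e3).round(4),"rv",(r.inv()*g).as_rotvec().round(3),"q6",o["joint_positions"][5].round(3),"F",o["contact_force"].round(2),"M",o["moment"].round(3),o["grip_width"].round(1),o["finger_force"])
                                                                                                                                                                                                                                                                                         ^^^^^^^^^^^^^^^^^^^^^
AttributeError: 'float' object has no attribute 'round'
```

```bash
sed -i 's/o\["grip_width"\].round(1)/o["grip_width"]/' h.py; python3 -c "from h import *;need(504,99.5,130,205)"
```

```text
t 1.1 pos [468.4 141.2 226.6] rot [ 3.141 -0.    -2.703] dp [-0.0146 -0.0529  0.0965] rv [ 0.    -0.     0.002] q6 -1.873 F [-0.14  0.65 -0.14] M [ 0.159 -0.01   0.001] 50.193801276685654 0.0
```

```bash
python3 -m pendant '{"dp":[[-0.0075,-0.027,0.01],[-0.015,-0.053,0.05],[-0.015,-0.053,0.095],[-0.015,-0.053,0.095],[-0.015,-0.053,0.095]],"rotation":[[0,0,0],[0,0,0],[0,0,0],[0,0,0],[0,0,0]]}'
python3 - <<'E'
from h import *
need(504,99.5,77,205)
from plant import vision
ims=[]
for n,(x,y) in(("side",(240,90)),("top",(190,130))):
    c=vision.capture(n); ims.append(cv2.resize(c["pixels"][y:y+150,x:x+130],(390,450),interpolation=2))
cv2.imwrite("pics/c.png",np.hstack(ims)[...,::-1])
E
```

```text
time: 1.72
tool_pos: [504.1, 101.5, 133.0]
tcp_rot: [-3.141, 0.001, -2.705]
contact_force: [0.1, 0.1, -0.1]
grip_width: 49.7
finger_force: 0.0
t 1.725 pos [504.1 101.5 133. ] rot [-3.141e+00  1.000e-03 -2.705e+00] dp [ 0.001  -0.0017  0.056 ] rv [-0.     0.001  0.   ] q6 -1.958 F [ 0.12  0.13 -0.06] M [0.084 0.04  0.023] 49.658504306304984 0.0
```

View pics/c.png

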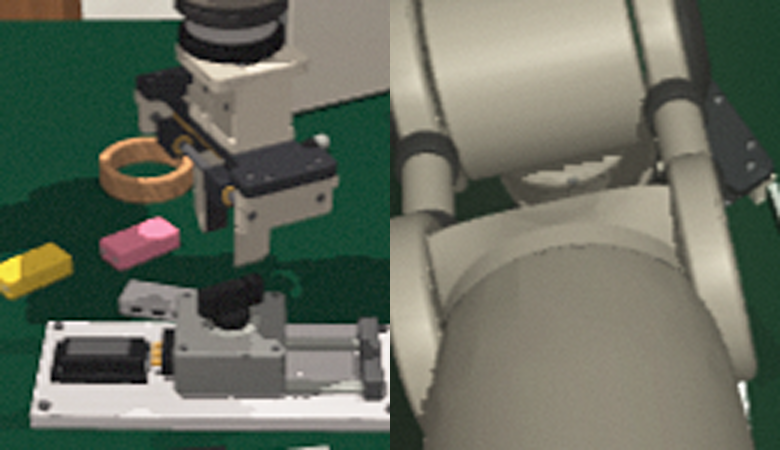

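The fingers straddle the knob in the side view (bar at (232,297) in the crop, fingers above it). I'll descend to tip z of about 77, which clears the hub, and close.

```bash
python3 -m pendant '{"dp":[[0.0005,-0.0015,0.02],[0.0005,-0.0015,0.04],[0.0005,-0.0015,0.0545],[0.0005,-0.0015,0.0545],[0.0005,-0.0015,0.0545]],"rotation":[[0,0,0],[0,0,0],[0,0,0],[0,0,0],[0,0,0]]}'
python3 -c "from h import *;need(504,99.5,77,205)"
python3 -m pendant '{"dp":[[0,0,0],[0,0,0],[0,0,0],[0,0,0],[0,0,0],[0,0,0]],"rotation":[[0,0,0],[0,0,0],[0,0,0],[0,0,0],[0,0,0],[0,0,0]]}' 0.0
python3 -c "from h import *;need(504,99.5,77,205)"
```

```text
time: 2.45
tool_pos: [504.3, 99.8, 78.1]
tcp_rot: [-3.141, 0.002, -2.705]
contact_force: [-0.5, -0.6, 0.9]
grip_width: 49.4
finger_force: 0.0
t 2.45 pos [504.3  99.8  78.1] rot [-3.141e+00  2.000e-03 -2.705e+00] dp [ 0.0004 -0.0001  0.0011] rv [-0.001  0.002  0.   ] q6 -1.961 F [-0.5  -0.62  0.89] M [ 0.102  0.027 -0.001] 49.415213177865894 0.0
time: 3.2
tool_pos: [503.5, 99.9, 77.2]
tcp_rot: [3.141, 0.0, -2.705]
contact_force: [-1.5, 1.5, 1.4]
grip_width: 13.7
finger_force: 29.9
t 3.2 pos [503.5  99.9  77.2] rot [ 3.141  0.    -2.705] dp [-0.0003 -0.0005  0.0002] rv [ 0.  0. -0.] q6 -1.961 F [-1.48  1.45  1.37] M [0.421 0.145 0.04 ] 13.65798939227868 29.898329079151154
```

Gripped: width is 13.7 mm and side forces are small. Now I'll feel clockwise from above (+ about tool z), gently.

```bash
Z='[0,0,0]'; python3 -m pendant '{"dp":[[0,0,0],[0,0,0],[0,0,0]],"rotation":[[0,0,0.03],[0,0,0.06],[0,0,0.06]]}'
python3 -c "from h import *;need(504,99.5,77,205)"
python3 -m pendant '{"dp":[[0,0,0],[0,0,0],[0,0,0]],"rotation":[[0,0,0.03],[0,0,0.06],[0,0,0.06]]}'
python3 -c "from h import *;need(504,99.5,77,205)"
```

```text
time: 3.58
tool_pos: [503.6, 99.8, 77.3]
tcp_rot: [3.141, 0.0, -2.766]
contact_force: [-1.2, 3.6, 2.8]
grip_width: 13.6
finger_force: 29.9
t 3.575 pos [503.6  99.8  77.3] rot [ 3.141  0.    -2.766] dp [-0.0003 -0.0005  0.0003] rv [ 0.     0.    -0.061] q6 -1.901 F [-1.18  3.56  2.81] M [0.62  0.234 0.069] 13.566258466727827 29.89773541688919
time: 3.95
tool_pos: [503.6, 99.8, 77.2]
tcp_rot: [3.141, 0.0, -2.826]
contact_force: [-2.4, 5.4, 2.6]
grip_width: 14.0
finger_force: 29.9
t 3.95 pos [503.6  99.8  77.2] rot [ 3.141  0.    -2.826] dp [-0.0003 -0.0005  0.0002] rv [ 0.     0.    -0.121] q6 -1.841 F [-2.35  5.4   2.56] M [0.881 0.3   0.05 ] 13.992598850289607 29.89793300628662
```

```bash
for i in 1 2 3; do python3 -m pendant '{"dp":[[0,0,0]],"rotation":[[0,0,0]]}' >/dev/null
python3 -c "from h import *;need(504,99.5,77,205)"; done
python3 -m pendant '{"dp":[[0,0,0],[0,0,0]],"rotation":[[0,0,0.04],[0,0,0.04]]}' >/dev/null
python3 -c "from h import *;need(504,99.5,77,205)"; for i in 1 2; do python3 -m pendant '{"dp":[[0,0,0]],"rotation":[[0,0,0]]}' >/dev/null
python3 -c "from h import *;need(504,99.5,77,205)"; done
```

```text
t 4.075 pos [503.6  99.8  77.3] rot [ 3.141  0.    -2.826] dp [-0.0003 -0.0004  0.0003] rv [ 0.    0.   -0.12] q6 -1.841 F [-1.45  5.04  3.  ] M [0.835 0.303 0.074] 13.818200894681 29.899416267871857
t 4.2 pos [503.6  99.9  77.3] rot [ 3.141  0.    -2.826] dp [-0.0003 -0.0005  0.0003] rv [ 0.    0.   -0.12] q6 -1.841 F [-2.23  4.84  3.42] M [0.86  0.32  0.054] 13.898948852492031 29.899339377880096
t 4.325 pos [503.6  99.8  77.2] rot [ 3.141  0.    -2.826] dp [-0.0003 -0.0005  0.0002] rv [ 0.    0.   -0.12] q6 -1.841 F [-1.16  4.62  2.66] M [0.923 0.322 0.062] 13.980173722227628 29.899325966835022
t 4.575 pos [503.6  99.9  77.2] rot [ 3.141  0.    -2.866] dp [-0.0003 -0.0005  0.0002] rv [ 0.     0.    -0.161] q6 -1.801 F [-2.09  5.19  2.21] M [0.876 0.324 0.021] 13.453949778106224 29.89767014980316
t 4.7 pos [503.6  99.8  77.3] rot [ 3.141  0.    -2.866] dp [-0.0003 -0.0004  0.0003] rv [ 0.    0.   -0.16] q6 -1.801 F [-1.84  5.37  2.17] M [0.852 0.31  0.027] 13.580992850252311 29.898450672626495
t 4.825 pos [503.6  99.9  77.3] rot [ 3.141  0.    -2.866] dp [-0.0003 -0.0005  0.0003] rv [ 0.    0.   -0.16] q6 -1.801 F [-1.32  5.5   2.14] M [0.87  0.239 0.06 ] 13.64255582959537 29.898418486118317
```

Mz stays flat (0.02–0.07) over 0.06–0.16 rad. Tightening would have added about 0.18 N m over that span. To confirm, I'll reverse briefly and check the sign and size of the friction.

```bash
python3 -m pendant '{"dp":[[0,0,0],[0,0,0]],"rotation":[[0,0,-0.04],[0,0,-0.08]]}' >/dev/null
python3 -c "from h import *;need(504,99.5,77,205)"; for i in 1 2; do python3 -m pendant '{"dp":[[0,0,0]],"rotation":[[0,0,0]]}' >/dev/null
python3 -c "from h import *;need(504,99.5,77,205)"; done
```

```text
t 5.075 pos [503.6  99.8  77.3] rot [ 3.141  0.    -2.785] dp [-0.0003 -0.0004  0.0003] rv [ 0.001  0.    -0.079] q6 -1.882 F [-2.05  4.24  1.9 ] M [ 0.926  0.349 -0.145] 13.786436884275746 29.948831498622894
t 5.2 pos [503.6  99.8  77.2] rot [ 3.141  0.    -2.785] dp [-0.0003 -0.0004  0.0002] rv [ 0.    0.   -0.08] q6 -1.881 F [-1.41  3.93  3.33] M [ 0.839  0.362 -0.058] 14.090447521751623 29.908645749092102
t 5.325 pos [503.6  99.8  77.3] rot [ 3.141  0.    -2.786] dp [-0.0003 -0.0005  0.0003] rv [ 0.    0.   -0.08] q6 -1.881 F [-1.69  5.49  3.06] M [0.903 0.273 0.036] 13.920257484489069 29.906378388404846
```

Static readings relax, so I'll read during motion: clockwise in single rows, to −0.14 and then −0.20 total. That is still well under the 0.28 rad limit.

```bash
for i in 1; do python3 -m pendant '{"dp":[[0,0,0]],"rotation":[[0,0,0.06]]}' >/dev/null
python3 -c "from h import *;need(504,99.5,77,205)"; done
python3 -m pendant '{"dp":[[0,0,0]],"rotation":[[0,0,0.06]]}' >/dev/null
python3 -c "from h import *;need(504,99.5,77,205)"
```

```text
t 5.45 pos [503.6  99.8  77.2] rot [ 3.141  0.    -2.847] dp [-0.0003 -0.0005  0.0002] rv [ 0.     0.    -0.141] q6 -1.82 F [-2.57  5.22  2.8 ] M [0.896 0.31  0.08 ] 14.100615166755066 29.897424280643463
t 5.575 pos [503.6  99.9  77.3] rot [ 3.141  0.    -2.907] dp [-0.0003 -0.0004  0.0003] rv [ 0.     0.    -0.202] q6 -1.759 F [-1.66  4.18  3.67] M [0.893 0.337 0.207] 14.056433353764366 29.897826611995697
```

```bash
python3 -m pendant '{"dp":[[0,0,0]],"rotation":[[0,0,0.04]]}' >/dev/null
python3 -c "from h import *;need(504,99.5,77,205)"; python3 -m pendant '{"dp":[[0,0,0]],"rotation":[[0,0,0]]}' >/dev/null
python3 -c "from h import *;need(504,99.5,77,205)"
```

```text
t 5.7 pos [503.6  99.9  77.2] rot [ 3.141  0.    -2.947] dp [-0.0003 -0.0004  0.0002] rv [ 0.     0.    -0.242] q6 -1.72 F [-1.91  4.25  1.77] M [0.895 0.316 0.2  ] 13.816785809644003 29.898314774036407
t 5.825 pos [503.6  99.9  77.2] rot [ 3.141 -0.    -2.946] dp [-0.0003 -0.0005  0.0002] rv [ 0.     0.    -0.241] q6 -1.721 F [-3.05  6.2   2.18] M [0.922 0.359 0.015] 13.762623507791242 29.898476600646973
```

The torque is even at about 0.2 while moving (tightening would give about 0.5), so clockwise loosens: a left-hand thread. I'll turn 1.61 rad more, in two calls.

```bash
python3 -m pendant '{"dp":[[0,0,0],[0,0,0],[0,0,0],[0,0,0],[0,0,0],[0,0,0],[0,0,0],[0,0,0]],"rotation":[[0,0,0.1],[0,0,0.2],[0,0,0.3],[0,0,0.4],[0,0,0.5],[0,0,0.6],[0,0,0.7],[0,0,0.8]]}'>/dev/null
python3 -c "from h import *;need(504,99.5,77,205)"
python3 -m pendant '{"dp":[[0,0,0],[0,0,0],[0,0,0],[0,0,0],[0,0,0],[0,0,0],[0,0,0],[0,0,0]],"rotation":[[0,0,0.1],[0,0,0.2],[0,0,0.3],[0,0,0.4],[0,0,0.5],[0,0,0.6],[0,0,0.7],[0,0,0.81]]}'>/dev/null
python3 -c "from h import *;need(504,99.5,77,205)"
python3 -m pendant '{"dp":[[0,0,0],[0,0,0],[0,0,0]],"rotation":[[0,0,0],[0,0,0],[0,0,0]]}'>/dev/null
python3 -c "from h import *;need(504+60*.99905,99.9-60*.0434,77,-1.85*57.2958+205)"
```

```text
t 6.825 pos [503.6 100.1  77.2] rot [ 3.141 -0.     2.535] dp [-0.0006 -0.0003  0.0002] rv [ 1.000e-03  0.000e+00 -1.043e+00] q6 -0.918 F [-1.62  7.38  3.27] M [1.027 0.182 0.165] 13.622184849522542 29.897300004959106
t 7.825 pos [503.9 100.2  77.3] rot [ 3.141e+00 -1.000e-03  1.724e+00] dp [-0.0007  0.      0.0003] rv [ 1.000e-03  0.000e+00 -1.854e+00] q6 -0.108 F [-0.52  6.65  2.24] M [1.057 0.198 0.167] 13.929233988292914 29.896395206451416
t 8.2 pos [503.9 100.2  77.3] rot [ 3.141e+00 -1.000e-03  1.727e+00] dp [-0.0122  0.0589  0.0003] rv [ 0.001 -0.001 -0.001] q6 -0.111 F [-0.63  7.77  2.54] M [ 1.069  0.184 -0.142] 13.813146467213091 29.947819411754608
```

Knob is at −1.85 rad with the head still forward. Next I'll slide it along jig +x, in tool axes (−0.0122, 0.0589).

```bash
python3 -m pendant '{"dp":[[-0.0015,0.0073,0],[-0.003,0.0146,0],[-0.0045,0.0219,0],[-0.006,0.0292,0],[-0.0075,0.0365,0],[-0.009,0.0438,0],[-0.0105,0.0511,0],[-0.012,0.0575,0]],"rotation":[[0,0,0],[0,0,0],[0,0,0],[0,0,0],[0,0,0],[0,0,0],[0,0,0],[0,0,0]]}'>/dev/null
python3 -c "from h import *;need(563.9,97.6,77,99)"
python3 -m pendant '{"dp":[[-0.0002,0.001,0],[-0.0004,0.002,0],[-0.0004,0.002,0],[-0.0004,0.002,0]],"rotation":[[0,0,0],[0,0,0],[0,0,0],[0,0,0]]}'>/dev/null
python3 -c "from h import *;need(563.9,97.6,77,99)"
```

```text
t 9.2 pos [562.1  97.8  77.3] rot [-3.141e+00 -2.000e-03  1.727e+00] dp [-0.0004  0.0017  0.0003] rv [-0.001 -0.002 -0.001] q6 -0.121 F [-3.58  8.72  4.24] M [ 1.3    0.529 -0.112] 13.519430187453498 29.946826994419098
t 9.7 pos [563.8  97.7  77.3] rot [-3.141e+00 -2.000e-03  1.727e+00] dp [-0.0001  0.      0.0003] rv [-0.001 -0.002 -0.001] q6 -0.121 F [-2.41  7.73  3.75] M [ 1.212  0.529 -0.155] 13.445020572563612 29.946590065956116
```

About 60 mm travelled. I'll nudge 2 mm more to feel for the stop.

```bash
for i in 1 2; do python3 -m pendant '{"dp":[[-0.0002,0.001,0],[-0.0002,0.001,0]],"rotation":[[0,0,0],[0,0,0]]}'>/dev/null
python3 -c "from h import *;need(563.9,97.6,77,99)";done
```

```text
t 9.95 pos [563.9  97.7  77.2] rot [-3.139e+00 -2.000e-03  1.727e+00] dp [-0.0001  0.      0.0002] rv [-0.003 -0.002 -0.   ] q6 -0.121 F [-6.47  7.3   5.94] M [ 1.136  1.051 -0.096] 13.916800899563865 29.956102073192596
t 10.2 pos [563.9  97.7  77.2] rot [-3.137e+00 -2.000e-03  1.727e+00] dp [-0.0001 -0.      0.0002] rv [-0.005 -0.002 -0.   ] q6 -0.121 F [-9.49  7.63  8.64] M [ 1.125  1.566 -0.137] 14.049954220836934 29.973459541797638
```

Stop met: Fx is rising and the position is fixed. Now I'll relax the push, open to 50 mm, and rise straight up once the fingers are clear.

```bash
python3 -m pendant '{"dp":[[0.0004,-0.0018,0],[0.0004,-0.0018,0],[0.0004,-0.0018,0],[0.0004,-0.0018,0],[0.0004,-0.0018,0]],"rotation":[[0,0,0],[0,0,0],[0,0,0],[0,0,0],[0,0,0]]}' 0.05 | tail -3
python3 -m pendant '{"dp":[[0,0,-0.02],[0,0,-0.05],[0,0,-0.1],[0,0,-0.15],[0,0,-0.15]],"rotation":[[0,0,0],[0,0,0],[0,0,0],[0,0,0],[0,0,0]]}'
python3 - <<'E'
from h import *
from plant import vision
c=vision.capture("side")
cv2.imwrite("pics/d.png",cv2.resize(c["pixels"][60:260,220:420],(600,600),interpolation=2)[...,::-1])
E
```

```text
contact_force: [0.3, 1.1, 0.3]
grip_width: 49.5
finger_force: 0.0
time: 11.45
tool_pos: [566.7, 96.8, 231.8]
tcp_rot: [3.133, 0.001, 1.728]
contact_force: [0.5, 0.3, -0.8]
grip_width: 50.1
finger_force: 0.0
```

View pics/d.png

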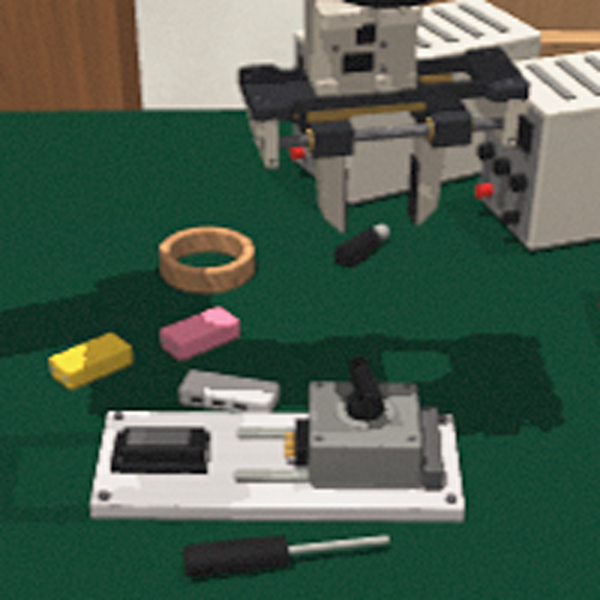

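The head (365,435) stands against its stop block (432,445) and the knob (365,390) has been turned. The charger is in its nest (160,450), the driver and hub are undisturbed, and the gripper is clear.

```bash
python3 -c "
from plant import workorder
print(workorder.close_job())"
```

```text
the job is handed in; nothing more can be done
None
```

The lock knob came loose clockwise (left-hand thread) and was turned about 1.85 rad. The head is back against its stop and released, the last picture shows the charger in its nest and the hub and driver where they lay, and the job was handed in at about 11.5 s with no verdict returned.

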